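# Free the stuck rail carriage, home it on its hidden stop and lock it

### The job

The blue sample carriage on the optical rail has stuck. Push it along the rail toward the lens until it breaks free, slide it on until it rests lightly but definitely against the soft stop hidden inside the rail without forcing the stop, then press the red clamp lever on the carriage fully down, leaving the carriage against the stop. Do not knock the loose things on the bench about.

Things in the scene. Friction and masses are not known exactly. Their poses are not given: they have to be found in the camera images.
- rail: Fixed optical rail: dark base plate 90x420x8 mm, aluminium rail 44 mm wide, 400 mm long, top 30 mm above the bench. Origin: centre of the underside, on the bench. Its y axis runs along the rail: the carriage travels toward +y, to a lens fixed at that end (178 mm from the origin, top 109 mm above the bench). z up; -x faces the robot.
- push_block (a point): Centre of the black upright block on the blue carriage, by which it is pushed or gripped: 24 mm across the rail (x), 16 mm along it (y), from 45 to 91 mm above the bench; axes as the rail's. The carriage's flat top (70x120 mm) lies 45 mm above the bench, its middle 30 mm ahead (+y) of the block; a fixed ring 12 mm tall begins 34 mm ahead of the block's front face.
- carriage (a joint): Travel of the carriage toward rail +y in m, 0 where it is stuck. A steady push of 13 to 21 N breaks it free; let go in the first 6 mm it springs back, past them the resistance drops to 3 N of friction (plus 1 N at 20 mm/s; more when jerked), which also holds it where it is left. It meets the hidden stop somewhere between 0.07 and 0.15 m, different each time.
- buffer (a joint): Compression in m of the hidden stop's soft buffer, 0 untouched, 2.5 N per mm: 0.0006 (1.5 N) is a definite touch, 0.005 (12.5 N) is too much. The pushing force is some 3 N more, from the carriage's friction. When the push ends the carriage may be pushed back a little until friction holds it, still in touch.
- clamp_lever (a joint): Angle of the red clamp lever in rad: 0 slants up at 30 degrees, 0.52 is fully down, level. It stays where it is left (about 2.5 N at the lever's end moves it).
- lever_end (a point): Point on the centre line of the red clamp lever, 50 mm from its hinge; red grip 18 mm wide, 10 mm thick, ends 11 mm further. Hinge along rail y, 51 mm above the bench, 36 mm to the -x side of the push block's centre and 55 mm ahead (+y) of it. The lever points to rail -x; pressed from above it swings down without moving the carriage, its top then 56 mm above the bench.
- tissue_box: Loose white lens-tissue box 50 x 72 x 28 mm, a bystander. Origin: centre of its underside.
- white_marker: Loose white marker pen with a blue cap, 12 x 120 x 12 mm, a bystander. Origin: centre of its underside.
- optic_box: Loose clear flat optics box 63 x 64 x 18 mm, a bystander. Origin: centre of its underside.

How it is judged (in metres and radians):
On the way, in this order (a step that is already met when the one before it is completed fails the run):
1. the carriage has broken free (more than 20 mm of travel) (value of joint carriage above 0.02 m), for 0.1 s.
2. the carriage rests against the hidden stop (buffer pressed in by more than 0.6 mm) (value of joint buffer above 0.0006 m), for 0.2 s.
3. the clamp lever is fully down (above 0.45 rad) (value of joint clamp_lever above 0.45 rad), for 0.2 s.
At the end, for the whole second after the job is handed in: The carriage stands against the hidden stop (its buffer still pressed in by more than 0.3 mm, the carriage more than 60 mm along its travel) and the clamp lever is fully down (above 0.45 rad) (value of joint buffer above 0.0003 m and value of joint carriage above 0.06 m and value of joint clamp_lever above 0.45 rad); the robot touches nothing.
It fails at once if the hidden stop is forced (buffer pressed in by more than 5 mm, 12.5 N) (value of joint buffer above 0.005 m).
It fails at once if a loose bystander is moved by more than 30 mm (distance of any of tissue_box, white_marker, optic_box from where it was at the start of the episode above 0.03 m).
It also fails if it takes over 54 s, if anything falls off the work surface, if the arm or the gripper's body presses on something with over 40 N, if the wrist force passes 120 N, or if a joint passes its speed limit or range.

### The arm

A 6-joint arm with a two-finger parallel gripper is mounted at the origin on a cart in front of the work surface, level with it; the furniture and walls round the work are solid. World frame = base frame: x ahead of the robot, y to its left, z up, the work surface at z = 0. Lengths are in mm, angles in rad, forces in N, time in s.
With the tool pointing down it reaches from about 275 to 750 mm from the base axis. Payload 10.2 kg.
Tool frame: the origin (TCP) lies at the very end of the fingers, on their centre line; the grasp point (between the pads) lies 19 mm behind it; z points along the fingers, y is the line along which they close (so a half turn about z gives the same grasp; the last joint's range is limited). The gripper opens to 85 mm and grips with 20 to 120 N. Pads are 22 mm wide; open, the fingers measure 114 mm over their backs; the gripper's body (76 mm by 85 mm) begins 54 mm behind the grasp point. The pads swing forward as they close: fully open they stand 13 mm farther back than shut.
Start: joints at [0.954, 0.313, 1.498, -0, 1.331, -0.223], TCP at [201.456, 484.816, 231.294] pointing down, gripper open.
Joint ranges: [-2.94, 2.94], [-0.97, 2.17], [0.19, 2.56], [-1.23, 4.37], [0.02, 3.11], [-2.88, 2.88]. Speed limits (rad/s): [2.39, 2.39, 3.01, 3.14, 3.14, 3.14].

### API

Orientations are given as a unit quaternion [w, x, y, z].
In Python, from rig import telemetry, optics, ctrl gives the robot as it stands.
- The arm moves only by the tool servo_tool, never from a script. Its argument "deltas" is a list of rows, each a list of 3 entries, a list of its own where there are three numbers: the shift along the tool's x, y, z in units of 20 cm (1.0 is 20 cm), then the turn, a rotation vector about the tool's x, y, z in units of 90 degrees (1.0 is 90 degrees), then the opening, from 0 (shut) to 1 (fully open). A call has 1 to 8 rows; each row shifts and turns the commanded pose from where the row before left it, along the tool's axes as they then stand; what a row does not reach is not made up. A row lasts 1/10 s, in which the tool goes at most 50 mm and 8.59 degrees, less where a joint would pass 70% of its speed; a pose out of reach is approached as far as the arm can. A call with a number of a shift or a turn outside -1 to 1 is refused whole. A call with a gripper value outside its range is refused whole. The fingers move at their own pace and stop on an object; "squeeze" is the grip in N (left out, the last holds). Time passes only in rows, so rows that do not move let the fingers close. It gives the time, the measured TCP pose, the force, the opening and the grip force at its end, in the units of the state.
- telemetry.sense(): the state, without advancing time (a new reading comes with each control period).
- optics.capture(name): name is "side" or "top" or "wrist"; returns the picture (420x560x3 uint8, blue, green, red); there is no depth.
- optics.camera_model(name): a dict with "vfov" (degrees; the focal length in pixels is half the picture's height over the tangent of half this angle, whatever the lens; pixels are square), "cx", "cy" (the principal point, pixels), "R" (3x3) and "t" (3): a world point X has camera coordinates R X + t; the wrist camera has in their place "mount" (4x4, takes a point from camera to tool coordinates, whose origin is the TCP and whose axes are the flange's). Camera axes: x right, y down, z forward; pixel columns grow to the right and rows downward; lengths in mm; the calibration is good to about 2 mm. A picture is of the moment at which its call begins: read the wrist's pose just before it. camera_model takes no time and is no camera call.
- ctrl.finish_job(): hands the job in; it is judged then, once.
The state is a dict: "time_s": time; "joints": joint angles; "dq": joint speeds; "tau": joint torques, N m; "eef_pos": TCP position; "ee_rot": TCP orientation; "force": force on the tool from outside, world axes, zero at the start; "wrist_torque": the same for the moment, N m; "grip_width": opening from 0.0 (shut) to 1.0 (fully open); "grip_force": force on a finger pad.
Only numpy, scipy, OpenCV 4.12 (cv2) and the standard library are available. Lean on these libraries where they do the work, as an engineer would, in place of code of your own. Each camera call takes 0.05 s, during which the arm holds its last target. There are 200 camera calls.

## Working session

There is one attempt and no reset: what is moved stays moved. The work goes in short steps, Python scripts to look and compute and a tool call to move; the robot and the scene stay as the last step left them, time stands still between calls to the robot, and variables do not carry over. Pictures are saved under pics/ and viewed, at most 10 in all, crops included, and the job is handed in when it is done.

Besides the shell and the picture viewer there is one more tool, called after "Emit:" in YAML: its name, and indented under it one key for each argument. servo_tool: Moves the arm, as the interface text tells. Its arguments: {"type":"object","properties":{"deltas":{"type":"array"},"squeeze":{"type":"number"}},"required":["deltas"]}

```bash
mkdir -p pics
python3 - <<'E'
from rig import telemetry, optics, ctrl
import cv2
s=telemetry.sense(); print(s)
for n in("top","side"):
    cv2.imwrite(f"pics/{n}0.png",optics.capture(n)); print(n,optics.camera_model(n))
print(optics.camera_model("wrist"))
E
```

```text
{'time_s': 0.0, 'joints': array([ 9.53613011e-01,  3.13462817e-01,  1.49844837e+00, -4.56633226e-06,
        1.33103218e+00, -2.23392884e-01]), 'dq': array([-7.79159836e-04, -1.07973101e-03,  1.35438353e-03, -8.02027794e-04,
       -4.61138381e-05,  9.60885768e-04]), 'tau': array([-2.67207106e-04, -4.12263858e+01, -2.59744245e+01, -1.31092229e-04,
        4.01465833e-03,  1.42673653e-05]), 'eef_pos': array([201.28715246, 484.58844366, 230.72428213]), 'ee_rot': array([-2.73536948e-04,  1.95624905e-01,  9.80678561e-01, -6.17486264e-04]), 'force': array([ 0.29793641, -0.18999659, -0.06944952]), 'wrist_torque': array([ 0.00948248, -0.03426156, -0.01161037]), 'grip_force': 0.0, 'grip_width': 1.0011630565134095}
top {'vfov': 52.666575900063684, 'cx': 272.5687669791516, 'cy': 206.3799153941051, 'R': array([[ 0.01346278, -0.99989524,  0.00531713],
       [-0.997967  , -0.01376772, -0.06222797],
       [ 0.06229465, -0.00446855, -0.9980478 ]]), 't': array([ -31.17580646,  525.37319523, 1272.07645028])}
side {'vfov': 49.56421954017775, 'cx': 275.1215745698792, 'cy': 201.92446707201992, 'R': array([[ 0.84993224, -0.52688197, -0.00325284],
       [-0.36367447, -0.58216679, -0.72720197],
       [ 0.38125591,  0.61925538, -0.68641584]]), 't': array([-457.71496104,  227.06696772, 1097.1250962 ])}
{'vfov': 63.08901735316226, 'cx': 272.14079966889665, 'cy': 206.71937454266597, 'mount': array([[-5.28916568e-04, -9.59820027e-01, -2.80615817e-01,
         7.11733000e+01],
       [ 9.99999859e-01, -5.19387996e-04, -1.08324231e-04,
        -1.78665610e+00],
       [-4.17767207e-05, -2.80615835e-01,  9.59820166e-01,
        -1.42925809e+02],
       [ 0.00000000e+00,  0.00000000e+00,  0.00000000e+00,
         1.00000000e+00]])}
```

View pics/top0.png

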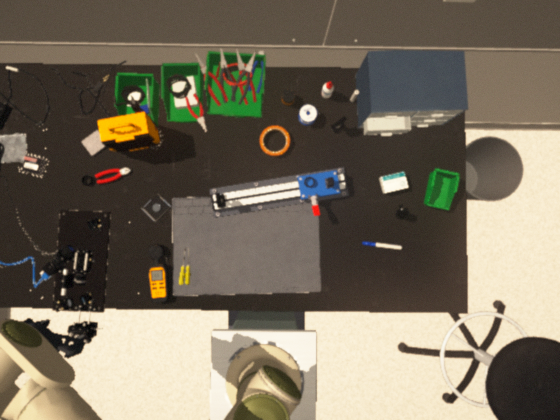

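View pics/side0.png

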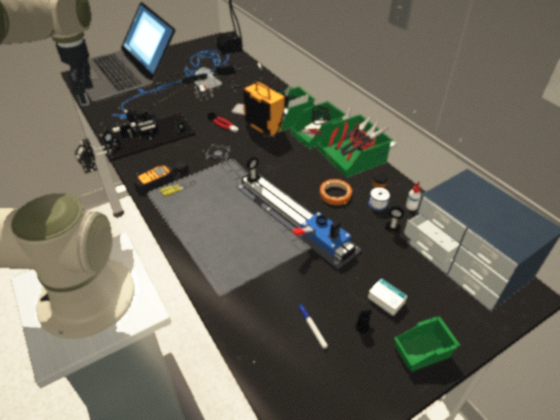

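```bash
cat > h.py <<'E'
import numpy as np, cv2
from rig import telemetry, optics, ctrl
def cam(n): 
    m=optics.camera_model(n); return m["R"],np.array(m["t"]),m["cx"],m["cy"],210/np.tan(np.radians(m["vfov"]/2))
def wcam(s):
    from scipy.spatial.transform import Rotation as Ro
    m=optics.camera_model("wrist");M=np.array(m["mount"]);q=s["ee_rot"]
    A=Ro.from_quat([q[1],q[2],q[3],q[0]]).as_matrix()
    Rc=A@M[:3,:3];o=A@M[:3,3]+s["eef_pos"]
    return Rc.T,-Rc.T@o,m["cx"],m["cy"],210/np.tan(np.radians(m["vfov"]/2))
def ray(c,u,v):
    R,t,cx,cy,f=c; return -R.T@t,R.T@np.array([(u-cx)/f,(v-cy)/f,1])
def onz(c,u,v,z):
    o,d=ray(c,u,v); return o+d*(z-o[2])/d[2]
def proj(c,X):
    R,t,cx,cy,f=c; p=R@np.array(X)+t; return np.array([cx+f*p[0]/p[2],cy+f*p[1]/p[2]])
E
python3 - <<'E'
from h import *
a=cv2.imread("pics/top0.png")[150:260,190:420]; b=cv2.imread("pics/side0.png")[140:280,220:400]
o=np.zeros((600,800,3),np.uint8)
a=cv2.resize(a,None,fx=3.4,fy=3.4,interpolation=3); cv2.imwrite("pics/a.png",a)
cv2.imwrite("pics/b.png",cv2.resize(b,None,fx=4.2,fy=4.2,interpolation=3))
c=cam("top")
im=cv2.imread("pics/top0.png");h=cv2.cvtColor(im,cv2.COLOR_BGR2HSV)
blue=cv2.inRange(h,(100,120,60),(125,255,255)); blue[:, :280]=0;blue[:,352:]=0;blue[:150]=0;blue[220:]=0
k=cv2.findContours(blue,0,2)[0];k=max(k,key=cv2.contourArea);r=cv2.minAreaRect(k);print(r,[onz(c,*p,45).round(1) for p in cv2.boxPoints(r)])
print(onz(c,*r[0],45))
red=cv2.inRange(h,(0,150,90),(8,255,255))|cv2.inRange(h,(172,150,90),(180,255,255));red[:185]=0;red[225:]=0;red[:,:295]=0;red[:,335:]=0
ys,xs=np.nonzero(red);print(xs.min(),xs.max(),ys.min(),ys.max(),xs.mean(),ys.mean(),onz(c,xs.mean(),ys.mean(),70))
E
```

```text
((318.20269775390625, 184.71621704101562), (23.180255889892578, 39.94895553588867), 80.53767395019531) [array([614.1, -94.4,  45. ]), array([ 635.5, -211.9,   45. ]), array([ 567.1, -223.6,   45. ]), array([ 545.8, -106.4,   45. ])]
[ 590.53614182 -159.02452966   45.        ]
312 320 205 215 315.92105263157896 210.1315789473684 [ 513.20786819 -150.08504133   70.        ]
```

View pics/a.png

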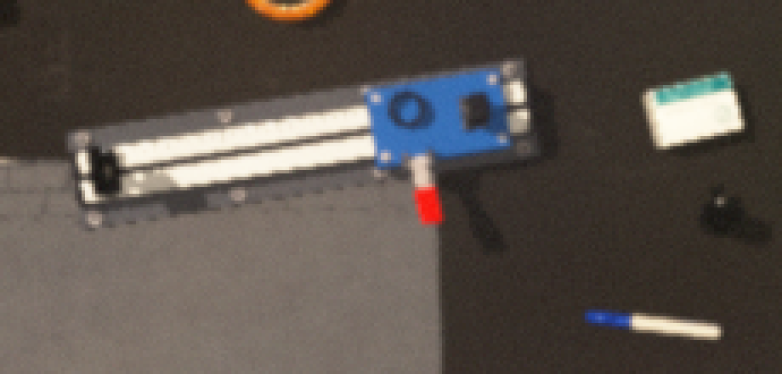

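View pics/b.png

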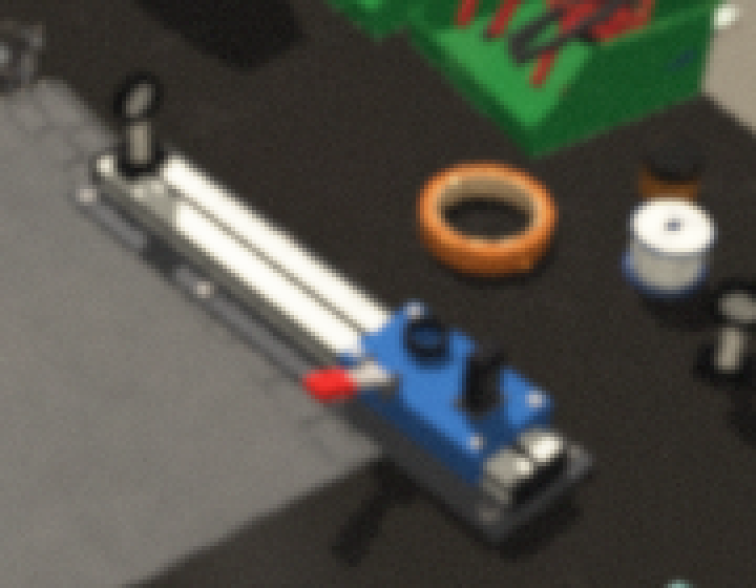

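```bash
cat >> h.py <<'E'
from scipy.spatial.transform import Rotation as Ro
def toolR(s):
    q=s["ee_rot"]; return Ro.from_quat([q[1],q[2],q[3],q[0]]).as_matrix()
def go(s,P): return toolR(s).T@(np.array(P)-s["eef_pos"])/200
def turn(s,railyaw): # tool x -> rail +y, pointing down
    a=railyaw; X=np.array([-np.sin(a),np.cos(a),0]);Z=np.array([0,0,-1.]);T=np.c_[X,np.cross(Z,X),Z]
    return Ro.from_matrix(toolR(s).T@T).as_rotvec()/(np.pi/2)
E
python3 - <<'E'
from h import *
c=cam("top")
P=[onz(c,u/3.4+190-.35,v/3.4+150-.35,8) for u,v in((82,137),(508,70),(93,218),(525,150))]
for p in P: print(p.round(1))
for a,b in((0,1),(2,3)):
    d=P[a]-P[b];print(np.degrees(np.arctan2(-d[0],d[1])))
s=telemetry.sense();print(turn(s,np.radians(10)), telemetry.sense()["joints"])
cs=cam("side")
print([ (proj(cs,(595.9,-188.5,z))-[220,140])*4.2 for z in (45,91)],[(proj(c,(595.9,-188.5,z))-[190,150])*3.4 for z in(45,91)])
E
```

```text
[574.2 156.7   8. ]
[ 640.5 -227.1    8. ]
[501.4 145.2   8. ]
[ 568.  -242.7    8. ]
9.796467656605794
9.754989828609672
[-7.37078723e-04  1.93426911e-04  6.38216442e-01] [ 9.53606949e-01  3.13388503e-01  1.49831191e+00  2.50214907e-05
  1.33103949e+00 -2.23440088e-01]
[array([471.67852685, 401.92581232]), array([478.05119251, 350.03066679])] [array([469.52018066, 112.42129401]), array([476.9184093 , 106.04948325])]
```

Emit:
servo_tool:
  deltas:
    - [[0,0,0],[0,0,0.08],0]
    - [[0,0,0],[0,0,0.08],0]
    - [[0,0,0],[0,0,0.08],0]
    - [[0,0,0],[0,0,0.08],0]
    - [[0,0,0],[0,0,0.08],0]
    - [[0,0,0],[0,0,0.08],0]
    - [[0,0,0],[0,0,0.08],0]
    - [[0,0,0],[0,0,0.08],0]

```text
time_s: 0.9
eef_pos: [201.4, 484.7, 231.0]
ee_rot: [0.0, 0.646, 0.763, -0.0]
force: [-0.2, -0.1, 0.2]
grip_width: -0.001
grip_force: 0.0
```

Run:
```python
from h import *
s=telemetry.sense();print(go(s,(603,-238,200)),turn(s,np.radians(9.8)),s["joints"],s["force"])
```

```text
[-3.89616487  1.38161569  0.15616903] [-0.00033349  0.00034373 -0.00290003] [ 9.53583373e-01  3.13233796e-01  1.49814266e+00 -1.21542065e-05
  1.33096839e+00  7.87099354e-01] [-0.24102    -0.07786183  0.18007218]
```

Emit:
servo_tool:
  deltas:
    - [[-0.1625,0.0575,0.0065],[0,0,0],0]
    - [[-0.1625,0.0575,0.0065],[0,0,0],0]
    - [[-0.1625,0.0575,0.0065],[0,0,0],0]
    - [[-0.1625,0.0575,0.0065],[0,0,0],0]
    - [[-0.1625,0.0575,0.0065],[0,0,0],0]
    - [[-0.1625,0.0575,0.0065],[0,0,0],0]
    - [[-0.1625,0.0575,0.0065],[0,0,0],0]
    - [[-0.1625,0.0575,0.0065],[0,0,0],0]

```text
time_s: 1.7
eef_pos: [336.8, 243.0, 220.7]
ee_rot: [-0.0, 0.644, 0.765, -0.0]
force: [0.8, 0.2, 0.1]
grip_width: -0.001
grip_force: 0.0
```

Emit:
servo_tool:
  deltas:
    - [[-0.1625,0.0575,0.0065],[0,0,0],0]
    - [[-0.1625,0.0575,0.0065],[0,0,0],0]
    - [[-0.1625,0.0575,0.0065],[0,0,0],0]
    - [[-0.1625,0.0575,0.0065],[0,0,0],0]
    - [[-0.1625,0.0575,0.0065],[0,0,0],0]
    - [[-0.1625,0.0575,0.0065],[0,0,0],0]
    - [[-0.1625,0.0575,0.0065],[0,0,0],0]
    - [[-0.1625,0.0575,0.0065],[0,0,0],0]

```text
time_s: 2.5
eef_pos: [472.0, 2.5, 210.2]
ee_rot: [-0.0, 0.644, 0.765, -0.0]
force: [0.2, -0.3, 0.3]
grip_width: -0.002
grip_force: 0.0
```

Emit:
servo_tool:
  deltas:
    - [[-0.1625,0.0575,0.0065],[0,0,0],0]
    - [[-0.1625,0.0575,0.0065],[0,0,0],0]
    - [[-0.1625,0.0575,0.0065],[0,0,0],0]
    - [[-0.1625,0.0575,0.0065],[0,0,0],0]
    - [[-0.1625,0.0575,0.0065],[0,0,0],0]
    - [[-0.1625,0.0575,0.0065],[0,0,0],0]
    - [[-0.1625,0.0575,0.0065],[0,0,0],0]
    - [[-0.1625,0.0575,0.0065],[0,0,0],0]

```text
time_s: 3.3
eef_pos: [607.0, -237.7, 199.5]
ee_rot: [-0.0, 0.644, 0.765, -0.0]
force: [-0.5, 0.3, 0.2]
grip_width: 0.003
grip_force: 0.0
```

Run:
```python
from h import *
s=telemetry.sense();im=optics.capture("wrist")
cv2.imwrite("pics/w1.png",im)
c=wcam(s)
B=np.array([595.9,-188.5]);x=np.array([.985,.170]);y=np.array([-.170,.985])
print(s["eef_pos"],turn(s,np.radians(9.8)))
for n,z in(("b",91),("b",45)): print(proj(c,(*B,z)))
print("lever",proj(c,(*(B-x*79.3+y*55),76)))
```

```text
[ 607.04638901 -237.72682169  199.53237215] [-0.00041898 -0.00040506  0.00038242]
[269.84474204 134.70971398]
[270.21717024 130.5033082 ]
lever [159.57513637  55.11870554]
```

View pics/w1.png

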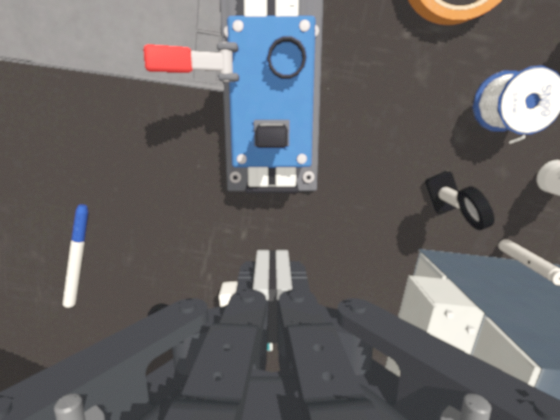

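Emit:
servo_tool:
  deltas:
    - [[0.023,-0.003,0.12],[0,0,0],0]
    - [[0.023,-0.003,0.12],[0,0,0],0]
    - [[0.023,-0.003,0.12],[0,0,0],0]
    - [[0.023,-0.003,0.12],[0,0,0],0]
    - [[0,0,0.12],[0,0,0],0]
    - [[0,0,0.098],[0,0,0],0]
    - [[0,0,0],[0,0,0],0]

```text
time_s: 4.05
eef_pos: [599.6, -218.0, 57.4]
ee_rot: [-0.003, 0.644, 0.765, -0.001]
force: [-0.1, 0.1, 0.3]
grip_width: -0.004
grip_force: 0.0
```

```bash
cat >> h.py <<'E'
B=np.array([595.9,-188.5]);X=np.array([np.cos(.171),np.sin(.171)]);Y=np.array([-X[1],X[0]])
def st():
    s=telemetry.sense(); d=s["eef_pos"][:2]-B
    print("t %.2f rel x %.1f y %.1f z %.1f  Fy %.1f Fx %.1f Fz %.1f"%(s["time_s"],d@X,d@Y,s["eef_pos"][2],s["force"][:2]@Y,s["force"][:2]@X,s["force"][2])); return s
E
python3 -c "
from h import *
st()"
```

```text
t 4.05 rel x -1.3 y -29.7 z 57.4  Fy 0.1 Fx -0.1 Fz 0.3
```

Emit:
servo_tool:
  deltas:
    - [[0.01,0,0],[0,0,0],0]
    - [[0.01,0.006,0],[0,0,0],0]
    - [[0.01,0,0],[0,0,0],0]
    - [[0.01,0,0],[0,0,0],0]
    - [[0.01,0,0],[0,0,0],0]
    - [[0.01,0,0],[0,0,0],0]

```text
time_s: 4.65
eef_pos: [600.4, -206.8, 60.8]
ee_rot: [0.0, 0.644, 0.765, -0.0]
force: [0.3, -4.6, -1.1]
grip_width: -0.003
grip_force: 2.1
```

```bash
python3 -c "
from h import *
st()"
```

```text
t 4.65 rel x 1.3 y -18.8 z 60.8  Fy -4.6 Fx -0.4 Fz -1.1
```

Emit:
servo_tool:
  deltas:
    - [[0.005,0,0],[0,0,0],0]
    - [[0.005,0,0],[0,0,0],0]
    - [[0.005,0,0],[0,0,0],0]
    - [[0.005,0,0],[0,0,0],0]

```text
time_s: 5.05
eef_pos: [600.1, -205.5, 61.0]
ee_rot: [0.003, 0.644, 0.765, -0.001]
force: [2.5, -14.7, -3.1]
grip_width: 0.0
grip_force: 7.6
```

```bash
python3 -c "
from h import *
st()"
```

```text
t 5.05 rel x 1.3 y -17.4 z 61.0  Fy -14.9 Fx -0.1 Fz -3.1
```

Emit:
servo_tool:
  deltas:
    - [[0.005,0,0],[0,0,0],0]
    - [[0.005,0,0],[0,0,0],0]
    - [[0.005,0,0],[0,0,0],0]
    - [[0.005,0,0],[0,0,0],0]
    - [[0.005,0,0],[0,0,0],0]

```text
time_s: 5.55
eef_pos: [599.2, -200.4, 60.9]
ee_rot: [0.002, 0.644, 0.765, -0.001]
force: [1.9, -9.3, -0.7]
grip_width: -0.002
grip_force: 4.8
```

Emit:
servo_tool:
  deltas:
    - [[0.005,0,0],[0,0,0],0]
    - [[0.005,0,0],[0,0,0],0]
    - [[0.005,0,0],[0,0,0],0]

```text
time_s: 5.85
eef_pos: [598.6, -196.9, 60.9]
ee_rot: [0.002, 0.644, 0.765, -0.001]
force: [1.1, -8.8, -1.1]
grip_width: -0.001
grip_force: 4.8
```

```bash
python3 -c "
from h import *
st()"
```

```text
t 5.85 rel x 1.3 y -8.8 z 60.9  Fy -8.9 Fx -0.4 Fz -1.1
```

Emit:
servo_tool:
  deltas:
    - [[0.01,0,0],[0,0,0],0]
    - [[0.01,0,0],[0,0,0],0]
    - [[0.01,0,0],[0,0,0],0]
    - [[0.01,0,0],[0,0,0],0]
    - [[0.01,0,0],[0,0,0],0]
    - [[0.01,0,0],[0,0,0],0]
    - [[0.01,0,0],[0,0,0],0]
    - [[0.01,0,0],[0,0,0],0]

```text
time_s: 6.65
eef_pos: [595.9, -181.3, 60.9]
ee_rot: [0.002, 0.644, 0.765, -0.001]
force: [0.9, -11.0, -0.3]
grip_width: 0.003
grip_force: 5.4
```

```bash
python3 -c "
from h import *
st()"
```

```text
t 6.65 rel x 1.2 y 7.1 z 60.9  Fy -10.9 Fx -1.0 Fz -0.3
```

Emit:
servo_tool:
  deltas:
    - [[0,0,0],[0,0,0],0]
    - [[0,0,0],[0,0,0],0]

```text
time_s: 6.85
eef_pos: [595.7, -180.1, 60.9]
ee_rot: [0.001, 0.644, 0.765, -0.0]
force: [-0.1, -4.3, 1.3]
grip_width: 0.0
grip_force: 2.5
```

Emit:
servo_tool:
  deltas:
    - [[0.01,0,0],[0,0,0],0]
    - [[0.01,0,0],[0,0,0],0]
    - [[0.01,0,0],[0,0,0],0]
    - [[0.01,0,0],[0,0,0],0]
    - [[0.01,0,0],[0,0,0],0]
    - [[0.01,0,0],[0,0,0],0]
    - [[0.01,0,0],[0,0,0],0]
    - [[0.01,0,0],[0,0,0],0]

```text
time_s: 7.65
eef_pos: [593.1, -165.3, 60.9]
ee_rot: [0.002, 0.644, 0.765, -0.001]
force: [0.4, -10.5, -0.3]
grip_width: 0.002
grip_force: 5.4
```

Emit:
servo_tool:
  deltas:
    - [[0.01,0,0],[0,0,0],0]
    - [[0.01,0,0],[0,0,0],0]
    - [[0.01,0,0],[0,0,0],0]
    - [[0.01,0,0],[0,0,0],0]
    - [[0.01,0,0],[0,0,0],0]
    - [[0.01,0,0],[0,0,0],0]
    - [[0.01,0,0],[0,0,0],0]

```text
time_s: 8.35
eef_pos: [590.6, -151.5, 60.9]
ee_rot: [0.001, 0.644, 0.765, -0.001]
force: [-0.3, -11.0, -0.2]
grip_width: -0.002
grip_force: 5.4
```

Emit:
servo_tool:
  deltas:
    - [[0,0,0],[0,0,0],0]
    - [[0,0,0],[0,0,0],0]

```text
time_s: 8.55
eef_pos: [590.4, -150.2, 60.8]
ee_rot: [0.0, 0.644, 0.765, -0.0]
force: [-1.9, -5.7, 1.9]
grip_width: -0.001
grip_force: 2.3
```

```bash
python3 -c "
from h import *
st()"
```

```text
t 8.55 rel x 1.1 y 38.7 z 60.8  Fy -5.3 Fx -2.9 Fz 1.9
```

Emit:
servo_tool:
  deltas:
    - [[0.005,0,0],[0,0,0],0]
    - [[0.005,0,0],[0,0,0],0]
    - [[0.005,0,0],[0,0,0],0]
    - [[0.005,0,0],[0,0,0],0]
    - [[0.005,0,0],[0,0,0],0]
    - [[0.005,0,0],[0,0,0],0]
    - [[0.005,0,0],[0,0,0],0]
    - [[0.005,0,0],[0,0,0],0]

```text
time_s: 9.35
eef_pos: [589.2, -143.2, 60.9]
ee_rot: [0.001, 0.644, 0.765, -0.001]
force: [-0.3, -9.6, 1.1]
grip_width: -0.001
grip_force: 4.8
```

Emit:
servo_tool:
  deltas:
    - [[0.0035,0,0],[0,0,0],0]
    - [[0.0035,0,0],[0,0,0],0]
    - [[0.0035,0,0],[0,0,0],0]
    - [[0.0035,0,0],[0,0,0],0]
    - [[0.0035,0,0],[0,0,0],0]
    - [[0.0035,0,0],[0,0,0],0]
    - [[0.0035,0,0],[0,0,0],0]
    - [[0.0035,0,0],[0,0,0],0]

```text
time_s: 10.15
eef_pos: [588.2, -137.6, 60.9]
ee_rot: [0.001, 0.644, 0.765, -0.001]
force: [-0.7, -10.0, 1.2]
grip_width: -0.003
grip_force: 4.7
```

Emit:
servo_tool:
  deltas:
    - [[0.0035,0,0],[0,0,0],0]
    - [[0.0035,0,0],[0,0,0],0]
    - [[0.0035,0,0],[0,0,0],0]
    - [[0.0035,0,0],[0,0,0],0]
    - [[0.0035,0,0],[0,0,0],0]
    - [[0.0035,0,0],[0,0,0],0]
    - [[0.0035,0,0],[0,0,0],0]
    - [[0,0,0],[0,0,0],0]

```text
time_s: 10.95
eef_pos: [587.3, -132.4, 60.8]
ee_rot: [0.001, 0.644, 0.765, -0.001]
force: [-0.5, -7.0, 1.7]
grip_width: -0.002
grip_force: 3.6
```

Emit:
servo_tool:
  deltas:
    - [[0.0035,0,0],[0,0,0],0]
    - [[0.0035,0,0],[0,0,0],0]
    - [[0.0035,0,0],[0,0,0],0]
    - [[0.0035,0,0],[0,0,0],0]
    - [[0.0035,0,0],[0,0,0],0]
    - [[0.0035,0,0],[0,0,0],0]
    - [[0.0035,0,0],[0,0,0],0]
    - [[0,0,0],[0,0,0],0]

```text
time_s: 11.75
eef_pos: [586.4, -127.6, 60.8]
ee_rot: [0.001, 0.644, 0.765, -0.001]
force: [-2.3, -6.5, 2.4]
grip_width: -0.0
grip_force: 3.6
```

Emit:
servo_tool:
  deltas:
    - [[0.0035,0,0],[0,0,0],0]
    - [[0.0035,0,0],[0,0,0],0]
    - [[0.0035,0,0],[0,0,0],0]
    - [[0.0035,0,0],[0,0,0],0]
    - [[0.0035,0,0],[0,0,0],0]
    - [[0.0035,0,0],[0,0,0],0]
    - [[0.0035,0,0],[0,0,0],0]
    - [[0,0,0],[0,0,0],0]

```text
time_s: 12.55
eef_pos: [585.6, -122.8, 60.8]
ee_rot: [0.001, 0.644, 0.765, -0.001]
force: [-1.6, -7.3, 2.7]
grip_width: -0.001
grip_force: 3.6
```

Emit:
servo_tool:
  deltas:
    - [[0.0035,0,0],[0,0,0],0]
    - [[0.0035,0,0],[0,0,0],0]
    - [[0.0035,0,0],[0,0,0],0]
    - [[0.0035,0,0],[0,0,0],0]
    - [[0.0035,0,0],[0,0,0],0]
    - [[0.0035,0,0],[0,0,0],0]
    - [[0.0035,0,0],[0,0,0],0]
    - [[0,0,0],[0,0,0],0]

```text
time_s: 13.35
eef_pos: [584.7, -117.9, 60.8]
ee_rot: [0.001, 0.644, 0.765, -0.001]
force: [-2.1, -7.1, 2.1]
grip_width: 0.001
grip_force: 3.6
```

Emit:
servo_tool:
  deltas:
    - [[0.0035,0,0],[0,0,0],0]
    - [[0.0035,0,0],[0,0,0],0]
    - [[0.0035,0,0],[0,0,0],0]
    - [[0.0035,0,0],[0,0,0],0]
    - [[0.0035,0,0],[0,0,0],0]
    - [[0.0035,0,0],[0,0,0],0]
    - [[0.0035,0,0],[0,0,0],0]
    - [[0,0,0],[0,0,0],0]

```text
time_s: 14.15
eef_pos: [583.8, -113.1, 60.8]
ee_rot: [0.001, 0.644, 0.765, -0.001]
force: [-1.4, -7.3, 2.3]
grip_width: 0.003
grip_force: 3.6
```

Emit:
servo_tool:
  deltas:
    - [[0.0035,0,0],[0,0,0],0]
    - [[0.0035,0,0],[0,0,0],0]
    - [[0.0035,0,0],[0,0,0],0]
    - [[0.0035,0,0],[0,0,0],0]
    - [[0.0035,0,0],[0,0,0],0]
    - [[0.0035,0,0],[0,0,0],0]
    - [[0.0035,0,0],[0,0,0],0]
    - [[0,0,0],[0,0,0],0]

```text
time_s: 14.95
eef_pos: [583.0, -108.3, 60.9]
ee_rot: [0.001, 0.644, 0.765, -0.001]
force: [-2.5, -8.1, 2.7]
grip_width: 0.002
grip_force: 3.6
```

Emit:
servo_tool:
  deltas:
    - [[0.0035,0,0],[0,0,0],0]
    - [[0.0035,0,0],[0,0,0],0]
    - [[0.0035,0,0],[0,0,0],0]
    - [[0.0035,0,0],[0,0,0],0]
    - [[0.0035,0,0],[0,0,0],0]
    - [[0.0035,0,0],[0,0,0],0]
    - [[0.0035,0,0],[0,0,0],0]
    - [[0,0,0],[0,0,0],0]

```text
time_s: 15.75
eef_pos: [582.2, -103.4, 60.8]
ee_rot: [0.001, 0.644, 0.765, -0.001]
force: [-2.3, -7.2, 2.4]
grip_width: -0.0
grip_force: 3.5
```

Emit:
servo_tool:
  deltas:
    - [[0.0035,0,0],[0,0,0],0]
    - [[0.0035,0,0],[0,0,0],0]
    - [[0.0035,0,0],[0,0,0],0]
    - [[0.0035,0,0],[0,0,0],0]
    - [[0.0035,0,0],[0,0,0],0]
    - [[0.0035,0,0],[0,0,0],0]
    - [[0.0035,0,0],[0,0,0],0]
    - [[0,0,0],[0,0,0],0]

```text
time_s: 16.55
eef_pos: [581.3, -98.6, 60.8]
ee_rot: [0.001, 0.644, 0.765, -0.001]
force: [-1.7, -7.6, 2.6]
grip_width: 0.002
grip_force: 3.5
```

Emit:
servo_tool:
  deltas:
    - [[0.0035,0,0],[0,0,0],0]
    - [[0.0035,0,0],[0,0,0],0]
    - [[0.0035,0,0],[0,0,0],0]
    - [[0.0035,0,0],[0,0,0],0]
    - [[0.0035,0,0],[0,0,0],0]
    - [[0.0035,0,0],[0,0,0],0]
    - [[0.0035,0,0],[0,0,0],0]
    - [[0,0,0],[0,0,0],0]

```text
time_s: 17.35
eef_pos: [580.4, -93.7, 60.8]
ee_rot: [0.001, 0.644, 0.765, -0.001]
force: [-2.4, -7.8, 3.6]
grip_width: -0.001
grip_force: 3.5
```

Emit:
servo_tool:
  deltas:
    - [[0.0035,0,0],[0,0,0],0]
    - [[0.0035,0,0],[0,0,0],0]
    - [[0.0035,0,0],[0,0,0],0]
    - [[0.0035,0,0],[0,0,0],0]
    - [[0.0035,0,0],[0,0,0],0]
    - [[0.0035,0,0],[0,0,0],0]
    - [[0.0035,0,0],[0,0,0],0]
    - [[0,0,0],[0,0,0],0]

```text
time_s: 18.15
eef_pos: [579.7, -89.4, 60.9]
ee_rot: [0.001, 0.644, 0.765, -0.001]
force: [-1.7, -11.0, 1.5]
grip_width: -0.001
grip_force: 5.0
```

Emit:
servo_tool:
  deltas:
    - [[0,0,0],[0,0,0],0]
    - [[0,0,0],[0,0,0],0]

```text
time_s: 18.35
eef_pos: [579.7, -89.4, 60.8]
ee_rot: [0.001, 0.644, 0.765, -0.001]
force: [-1.6, -10.1, 2.4]
grip_width: -0.002
grip_force: 4.9
```

Emit:
servo_tool:
  deltas:
    - [[0.003,0,0],[0,0,0],0]
    - [[0.003,0,0],[0,0,0],0]
    - [[0,0,0],[0,0,0],0]
    - [[0,0,0],[0,0,0],0]
    - [[0,0,0],[0,0,0],0]

```text
time_s: 18.85
eef_pos: [579.6, -88.6, 60.9]
ee_rot: [0.001, 0.644, 0.765, -0.001]
force: [-1.1, -12.7, 2.5]
grip_width: -0.002
grip_force: 6.0
```

```bash
python3 -c "
from h import *
st()"
```

```text
t 18.85 rel x 0.9 y 101.2 z 60.9  Fy -12.4 Fx -3.3 Fz 2.5
```

Emit:
servo_tool:
  deltas:
    - [[-0.002,0,0],[0,0,0],0]
    - [[-0.002,0,0],[0,0,0],0]
    - [[-0.002,0,0],[0,0,0],0]
    - [[-0.002,0,0],[0,0,0],0]
    - [[-0.002,0,0],[0,0,0],0]
    - [[-0.002,0,0],[0,0,0],0]
    - [[-0.002,0,0],[0,0,0],0]
    - [[-0.002,0,0],[0,0,0],0]

```text
time_s: 19.65
eef_pos: [579.9, -89.5, 60.2]
ee_rot: [-0.0, 0.644, 0.765, 0.0]
force: [-0.8, -0.4, -0.7]
grip_width: 0.002
grip_force: 0.0
```

Emit:
servo_tool:
  deltas:
    - [[-0.002,0,0],[0,0,0],0]
    - [[-0.002,0,0],[0,0,0],0]
    - [[-0.002,0,0],[0,0,0],0]
    - [[-0.002,0,0],[0,0,0],0]
    - [[-0.002,0,0],[0,0,0],0]
    - [[-0.002,0,0],[0,0,0],0]
    - [[-0.002,0,0],[0,0,0],0]
    - [[-0.002,0,0],[0,0,0],0]

```text
time_s: 20.45
eef_pos: [580.6, -93.2, 60.5]
ee_rot: [0.0, 0.644, 0.765, -0.0]
force: [0.2, 0.6, -0.0]
grip_width: -0.001
grip_force: 0.0
```

```bash
python3 -c "
from h import *
st()"
```

```text
t 20.45 rel x 1.1 y 96.6 z 60.5  Fy 0.5 Fx 0.3 Fz -0.0
```

Emit:
servo_tool:
  deltas:
    - [[-0.04,0,0],[0,0,0],0]
    - [[0,0,-0.14],[0,0,0],0]
    - [[0,0,-0.14],[0,0,0],0]
    - [[0,0,-0.14],[0,0,0],0]
    - [[0,0,-0.14],[0,0,0],0]

```text
time_s: 20.95
eef_pos: [581.9, -101.5, 173.7]
ee_rot: [0.0, 0.644, 0.765, -0.0]
force: [0.9, -0.3, 0.1]
grip_width: -0.0
grip_force: 0.0
```

Emit:
servo_tool:
  deltas:
    - [[0.07,-0.1,0],[0,0,0],0]
    - [[0.07,-0.1,0],[0,0,0],0]
    - [[0.07,-0.1,0],[0,0,0],0]
    - [[0.07,-0.1,0],[0,0,0],0]
    - [[0,0,0],[0,0,0],0]
    - [[0,0,0],[0,0,0],0]

```text
time_s: 21.55
eef_pos: [493.9, -60.0, 172.9]
ee_rot: [0.001, 0.644, 0.765, 0.0]
force: [0.9, -0.5, -0.5]
grip_width: 0.0
grip_force: 0.0
```

Run:
```python
from h import *
s=st();im=optics.capture("wrist");cv2.imwrite("pics/w2.png",im);c=wcam(s)
h=cv2.cvtColor(im,cv2.COLOR_BGR2HSV)
red=cv2.inRange(h,(0,150,90),(8,255,255))|cv2.inRange(h,(172,150,90),(180,255,255))
n,l,stt,cen=cv2.connectedComponentsWithStats(red)
for i in range(1,n):
    if stt[i,4]>300:
        p=onz(c,*cen[i],78);print(stt[i],cen[i],(p[:2]-B)@X,(p[:2]-B)@Y)
g=B-X*79.3+Y*174.5; print(proj(c,(*g,76)))
```

```text
t 21.55 rel x -78.6 y 144.0 z 172.9  Fy -0.6 Fx 0.8 Fz -0.5
[257 153  42  26 987] [277.3343465  165.35866261] -75.76775080254271 174.29254573378356
[272.28088172 164.59937322]
```

View pics/w2.png

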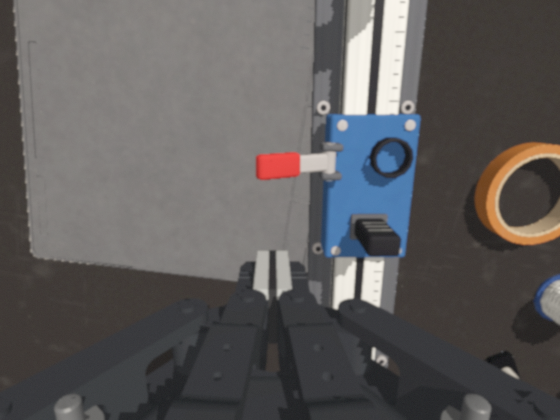

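Emit:
servo_tool:
  deltas:
    - [[0.051,-0.005,0.05],[0,0,0],0]
    - [[0.051,-0.005,0.05],[0,0,0],0]
    - [[0.051,0,0.1],[0,0,0],0]
    - [[0,0,0.1],[0,0,0],0]
    - [[0,0,0.1],[0,0,0],0]
    - [[0,0,0],[0,0,0],0]
    - [[0,0,0],[0,0,0],0]

```text
time_s: 22.3
eef_pos: [486.2, -29.2, 92.3]
ee_rot: [-0.0, 0.644, 0.765, -0.0]
force: [0.1, -0.3, -0.4]
grip_width: 0.002
grip_force: 0.0
```

Emit:
servo_tool:
  deltas:
    - [[0,0,0.02],[0,0,0],0]
    - [[0,0,0.02],[0,0,0],0]
    - [[0,0,0.02],[0,0,0],0]
    - [[0,0,0.02],[0,0,0],0]
    - [[0,0,0],[0,0,0],0]

```text
time_s: 22.8
eef_pos: [486.2, -29.7, 76.1]
ee_rot: [-0.0, 0.644, 0.765, -0.0]
force: [-0.0, -0.2, -0.5]
grip_width: -0.002
grip_force: 0.0
```

```bash
python3 -c "
from h import *
st()"
```

```text
t 22.80 rel x -81.0 y 175.1 z 76.1  Fy -0.2 Fx -0.1 Fz -0.5
```

Emit:
servo_tool:
  deltas:
    - [[0,0,0.015],[0,0,0],0]
    - [[0,0,0.015],[0,0,0],0]
    - [[0,0,0.015],[0,0,0],0]
    - [[0,0,0.015],[0,0,0],0]

```text
time_s: 23.2
eef_pos: [486.3, -29.7, 64.3]
ee_rot: [-0.0, 0.644, 0.765, -0.0]
force: [-0.7, -1.1, 3.0]
grip_width: 0.004
grip_force: 1.1
```

Run:
```python
from h import *
s=st();im=optics.capture("wrist");cv2.imwrite("pics/w3.png",im)
```

```text
t 23.20 rel x -81.0 y 175.2 z 64.3  Fy -1.0 Fx -0.9 Fz 3.0
```

View pics/w3.png

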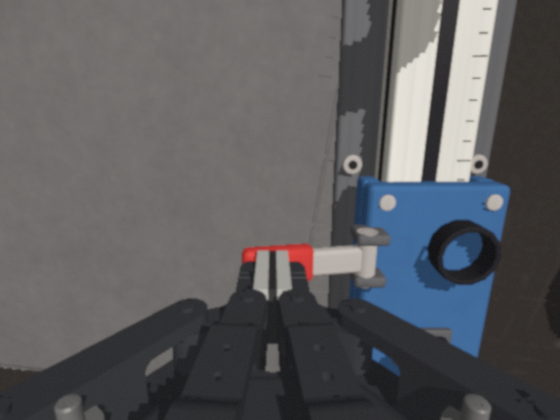

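Emit:
servo_tool:
  deltas:
    - [[0,0,0.015],[0,0,0],0]
    - [[0,0,0.015],[0,0,0],0]
    - [[0,0,0.01],[0,0,0],0]
    - [[0,0,0.005],[0,0,0],0]
    - [[0,0,0],[0,0,0],0]

```text
time_s: 23.75
eef_pos: [486.2, -29.7, 55.8]
ee_rot: [-0.0, 0.644, 0.765, -0.0]
force: [-4.4, -1.0, 7.7]
grip_width: 0.001
grip_force: 3.9
```

Emit:
servo_tool:
  deltas:
    - [[0,0,0.006],[0,0,0],0]
    - [[0,0,0],[0,0,0],0]
    - [[0,0,0],[0,0,0],0]
    - [[0,0,0],[0,0,0],0]

```text
time_s: 24.15
eef_pos: [486.3, -29.7, 55.3]
ee_rot: [0.0, 0.644, 0.765, -0.0]
force: [-7.0, 0.7, 17.0]
grip_width: -0.0
grip_force: 8.6
```

Emit:
servo_tool:
  deltas:
    - [[0,0,-0.01],[0,0,0],0]
    - [[0,0,-0.02],[0,0,0],0]
    - [[0,0,-0.1],[0,0,0],0]
    - [[-0.05,0,-0.15],[0,0,0],0]
    - [[-0.05,0,-0.15],[0,0,0],0]
    - [[-0.05,0,-0.15],[0,0,0],0]
    - [[0,0,0],[0,0,0],0]
    - [[0,0,0],[0,0,0],0]

```text
time_s: 24.95
eef_pos: [491.5, -59.2, 170.2]
ee_rot: [0.0, 0.644, 0.765, 0.0]
force: [-0.4, 0.5, -0.4]
grip_width: 0.006
grip_force: 0.0
```

Run:
```python
from h import *
s=st();im=optics.capture("wrist");cv2.imwrite("pics/w4.png",im);c=wcam(s)
h=cv2.cvtColor(im,cv2.COLOR_BGR2HSV)
def blue(im):
    h=cv2.cvtColor(im,cv2.COLOR_BGR2HSV);b=cv2.inRange(h,(100,120,60),(125,255,255))
    k=max(cv2.findContours(b,0,2)[0],key=cv2.contourArea);return cv2.boundingRect(k)
for f,z0 in((im,s),):
    x,y,w,hh=blue(f);p=onz(c,x+w/2,y,45);print((x,y,w,hh),"front edge rel y",(p[:2]-B)@Y)
```

```text
t 24.95 rel x -80.9 y 145.2 z 170.2  Fy 0.5 Fx -0.3 Fz -0.4
(325, 116, 100, 145) front edge rel y 208.1137976957874
```

View pics/w4.png

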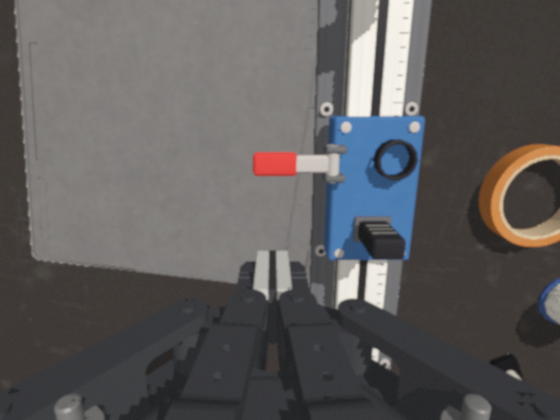

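```bash
python3 -c "
from rig import ctrl
print(ctrl.finish_job())"
```

```text
the job is handed in; nothing more can be done
None
```

I freed the carriage, slid it about 120 mm to the hidden stop and backed off slowly to leave it resting there, then pressed the clamp lever fully down; I handed the job in at about 25 s, but no verdict came back and the touch on the stop is inferred from the forces rather than seen.

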